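Finger-check of the roller run

TASK

Before the first carton goes down the roller run, check that no roller is stuck: with closed fingers pointing down, run the fingertips lightly over the rollers from the open end to the red end stop, so that every roller is seen to turn the way the goods travel. Do not lean on the rollers or shift the run, leave the things around it alone, and finish with the hand clear.

Things in the scene. Friction and masses are not known exactly. Their poses are not given: they have to be found in the camera images.
- track: bench-top gravity roller run, narrow type for mug cartons, 152 x 474 mm, about 5 kg, loose on four rubber feet: blue side channels 78 mm high, 7 steel rollers between them, a red stop plate across the -y end. Origin: on the table under the centre of the channels. x: along the rollers; y: along the run; +y end open; goods travel towards -y. Roller axes at y = 180, 120, 60, 0, -60, -120, -180 mm
- first_top (a point): topmost point of the first roller (open end), mid-length, 86 mm above the table; axes as the run's. Rollers are 32 mm in diameter, 110 mm long, tops level, 8 mm above the channels; they are rigid and turn very easily. A closed fingertip drawn along the run 1 to 2 mm below the tops rides over each roller and turns it by one to two radians
- last_top (a point): topmost point of the last roller (by the end stop), mid-length; axes as the run's. The red stop plate stands 55 mm beyond this roller's axis, its top 117 mm above the table; two 24 mm black rubber buffers, 35 mm either side of the middle and 101 mm high, reach 10 mm in from it
- roller1 (a joint): turn of the first roller from the open end, rad; 0 at the start, grows as its top moves towards the end stop
- roller2 (a joint): turn of the second roller from the open end, rad; 0 at the start, grows as its top moves towards the end stop
- roller3 (a joint): turn of the third roller from the open end, rad; 0 at the start, grows as its top moves towards the end stop
- roller4 (a joint): turn of the middle (fourth) roller from the open end, rad; 0 at the start, grows as its top moves towards the end stop
- roller5 (a joint): turn of the fifth roller from the open end, rad; 0 at the start, grows as its top moves towards the end stop
- roller6 (a joint): turn of the sixth roller from the open end, rad; 0 at the start, grows as its top moves towards the end stop
- roller7 (a joint): turn of the last (seventh) roller from the open end, rad; 0 at the start, grows as its top moves towards the end stop
- mug: white ceramic mug, 82 mm in diameter, 95 mm tall, handle at its +y; origin under its centre; a bystander
- spray: white spray-bottle refill with red cap, 52 mm in diameter, 150 mm tall; origin under its centre; a bystander
- tape: roll of orange heat tape lying flat, 80 mm across, 25 mm tall; origin under its centre; a bystander
- carton: brown mug carton, 115 x 105 mm, 110 mm tall; origin under its centre; a bystander

How it is judged:
On the way, in this order (a step that is already met when the one before it is completed fails the run):
1. the first roller, at the open end, is turned by the fingers (value of joint roller1 above 0.5 rad).
2. then the middle roller is turned (value of joint roller4 above 0.5 rad).
3. then the last roller, by the end stop, is turned (value of joint roller7 above 0.5 rad).
At the end, for the whole second after the job is handed in: Every one of the seven rollers stands turned by more than 0.5 rad towards the end stop; the roller run is at rest, level and within 15 mm of where it stood; the mug, spray bottle, tape and carton are within 20 mm of where they stood (value of joint each of roller1, roller2, roller3, roller4, roller5, roller6, roller7 above 0.5 rad and distance of track from where it was at the start of the episode below 0.015 m and linear speed of track below 0.02 m/s and angle between track's own z axis and vertical below 0.05 rad and distance of each of mug, spray, tape, carton from where it was at the start of the episode below 0.02 m); the robot touches nothing.
It fails at once if the fingers lean on the roller run with more than 30 N (contact force between the fingers and track above 30 N).
It fails at once if the roller run is shifted by more than 15 mm, lifted or tipped (distance of track from where it was at the start of the episode above 0.015 m or angle between track's own z axis and vertical above 0.05 rad).
It fails at once if a bystander is lifted or moved by more than 20 mm (distance of any of mug, spray, tape, carton from where it was at the start of the episode above 0.02 m).
It also fails if it takes over 48 s, if anything falls off the work surface, if the arm or the gripper's body presses on something with over 40 N, if the wrist force passes 120 N, or if a joint passes its speed limit or range.

ROBOT

A 7-joint arm with a two-finger parallel gripper is mounted at the origin on the work surface. World frame = base frame: x ahead of the robot, y to its left, z up, the work surface at z = 0. Lengths are in m, angles in rad, forces in N, time in s.
With the tool pointing down it reaches from about 0.4 to 0.85 m from the base axis. Payload 4.5 kg.
Tool frame: the origin (TCP) lies on the centre line of the jaws, within the pads' length; the fingertips stand 17 mm ahead of it and the grasp point (between the pads) lies 2 mm behind it (r.tip_reach is the distance from the TCP to the fingertips, in m); z points along the fingers, y is the line along which they close (so a half turn about z gives the same grasp; the last joint's range is limited). The gripper opens to 88 mm and grips with 3 to 60 N. Pads are 18 mm wide; open, the fingers measure 123 mm over their backs; the gripper's body (75 mm by 187 mm) begins 45 mm behind the grasp point.
Start: joints at [-1.115, 0.689, -0.195, 1.565, 0.157, 0.902, -0.215], TCP at [0.256, 0.57, 0.256] pointing down, gripper open.
Joint ranges: [-3.01, 3.01], [-0.46, 2.08], [-1.47, 1.51], [0.13, 2.56], [-1, 4.14], [0.04, 2.09], [-2.66, 2.66]. Speed limits (rad/s): [2.57, 2.57, 3.14, 3.14, 3.14, 3.14, 3.14].

INTERFACE

Orientations are given as a unit quaternion [x, y, z, w].
In Python, from plant import r gives the robot as it stands.
- The arm moves only by the tool step_arm, never from a script. Its argument "steps" is a list of rows, each a list of 7 numbers: the shift along the tool's x, y, z in cm, then the turn, a rotation vector about the tool's x, y, z in degrees, then the gripper's target within -1 to 1 (shut at 1, half-way at 0, fully open at -1). A call has 1 to 8 rows; each row shifts and turns the commanded pose from where the row before left it, along the tool's axes as they then stand; what a row does not reach is not made up. A row lasts 1/8 s, in which the tool goes at most 62.5 mm and 10.7 degrees, less where a joint would pass 70% of its speed; a pose out of reach is approached as far as the arm can. A call with a gripper value outside its range is refused whole. The fingers move at their own pace and stop on an object; "force" is the grip in N (left out, the last holds). Time passes only in rows, so rows that do not move let the fingers close. It gives the time, the measured TCP pose, the force, the opening and the grip force at its end, in the units of the state.
- r.get_state(): the state, without advancing time (a new reading comes with each control period).
- r.snapshot(name): name is "scene" or "top" or "wrist"; returns a dict with "pixels" (480x640x3 uint8, red, green, blue), "fx", "fy", "cx", "cy" (pixels), "dist_coeffs" ([k1, k2, p1, p2, k3] as OpenCV has them; the pictures are not rectified), "cam_to_world" (4x4, takes a point from camera to world coordinates). Camera axes: x right, y down, z forward; pixel columns grow to the right and rows downward; lengths in m; the calibration is good to about 2 mm. A picture is of the moment at which its call begins. There is no depth.
- r.finish_job(): hands the job in; it is judged then, once.
The state is a dict: "clock": time; "q": joint angles; "qd": joint speeds; "joint_torque": joint torques, N m; "tool_pos": TCP position; "eef_rot": TCP orientation; "contact_force": force on the tool from outside, world axes, zero at the start; "moment": the same for the moment, N m; "opening": opening from 0.0 (shut) to 1.0 (fully open); "finger_force": force on a finger pad.
Only numpy, scipy, OpenCV 4.12 (cv2) and the standard library are available. Lean on these libraries where they do the work, as an engineer would, in place of code of your own. Each camera call takes 0.05 s, during which the arm holds its last target. There are 200 camera calls.

## Working session

There is one attempt and no reset: what is moved stays moved. The work goes in short steps, Python scripts to look and compute and a tool call to move; the robot and the scene stay as the last step left them, time stands still between calls to the robot, and variables do not carry over. Pictures are saved under pics/ and viewed, at most 10 in all, crops included, and the job is handed in when it is done.

Besides the shell and the picture viewer there is one more tool, called after "Call:" by a JSON object that holds its "fn" and its "kwargs", one argument or row to a line. step_arm: Moves the arm, as the interface text tells. Its arguments: {"type":"object","properties":{"steps":{"type":"array","items":{"type":"array","items":{"type":"number"}}},"force":{"type":"number"}},"required":["steps"]}

```bash
mkdir -p pics; python3 - <<'E'
from plant import r
import cv2
for n in("top","scene"):
    s=r.snapshot(n); cv2.imwrite(f"pics/{n}0.png",s["pixels"][:,:,::-1]); print(n,s["fx"],s["dist_coeffs"],s["cam_to_world"])
print(r.get_state(), r.tip_reach)
E
```

```text
top 609.508073040481 [-0.17163973  0.          0.          0.          0.        ] [[-0.00576772 -0.99343293  0.11427053  0.46910997]
 [-0.99981382  0.00783314  0.01763406 -0.05947361]
 [-0.01841336 -0.11414755 -0.99329315  1.22074362]
 [ 0.          0.          0.          1.        ]]
scene 476.1188963193612 [0.02986995 0.         0.         0.         0.        ] [[-0.2610649   0.78743395 -0.55838418  1.16038601]
 [ 0.96530093  0.21670526 -0.14571529  0.11080263]
 [ 0.00626362 -0.57704991 -0.81668486  0.8841966 ]
 [ 0.          0.          0.          1.        ]]
{'clock': 0.1, 'q': array([-1.11521886,  0.68988019, -0.19449132,  1.56619412,  0.15734195,
        0.90247286, -0.21505038]), 'qd': array([ 0.0012233 , -0.00226043, -0.00088007, -0.00366148, -0.00013769,
       -0.00068715,  0.00241337]), 'joint_torque': array([-2.91535231e-03, -5.28499496e+01, -1.27180159e+00, -1.53839278e+01,
       -5.26220386e-02,  1.98239715e-03,  3.73993930e-05]), 'tool_pos': array([0.25571608, 0.56973938, 0.25501415]), 'eef_rot': array([ 2.09268284e-01,  9.77857952e-01, -7.76725078e-04, -8.39096003e-05]), 'contact_force': array([-0.44555192,  0.38290646,  0.55911424]), 'moment': array([ 0.00388324,  0.0009321 , -0.01838159]), 'finger_force': 0.0, 'opening': 0.9998175218429668} 0.017
```

View pics/top0.png

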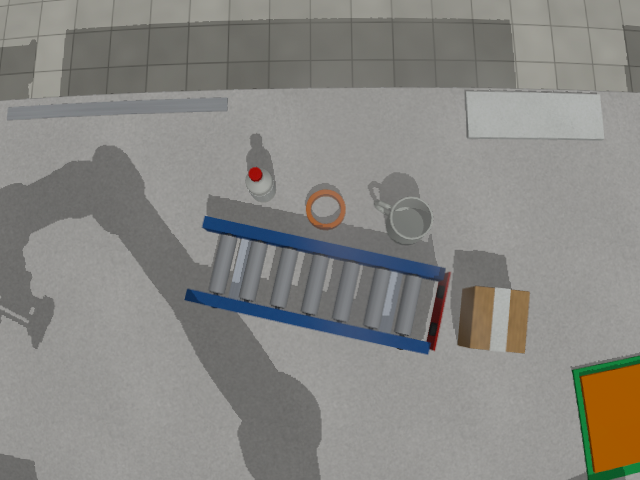

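View pics/scene0.png

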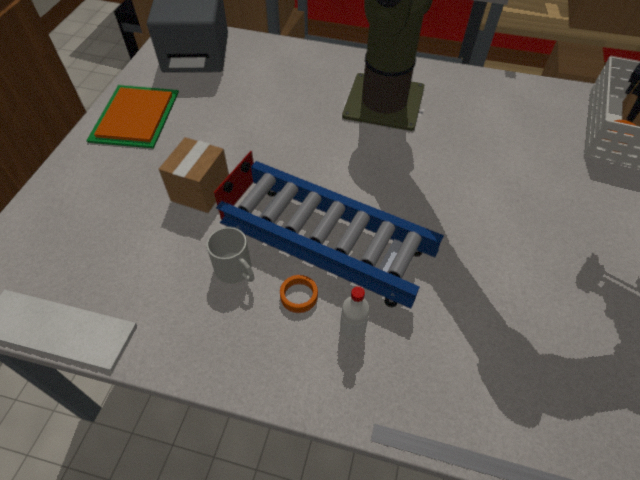

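The top view shows the run with its open end at the left (204,217)–(187,300) and the red stop at the right (440,310). The spray is at (258,180), the tape at (325,209), the mug at (410,220) and the carton at (500,320). The scene view shows the same layout. Next I rectify onto the channel-top plane.

```bash
cat > h.py <<'E'
import numpy as np, cv2
def proj(s,P):
    T=np.linalg.inv(s["cam_to_world"]);K=np.array([[s["fx"],0,s["cx"]],[0,s["fy"],s["cy"]],[0,0,1]])
    return cv2.projectPoints(np.asarray(P,float).reshape(-1,3),cv2.Rodrigues(T[:3,:3])[0],T[:3,3],K,np.array(s["dist_coeffs"]))[0][:,0]
def rect(s,z,x1,y1,w,h,k):  # pixel (u,v)-> world y=y1-u/k, x=x1-v/k
    u,v=np.meshgrid(np.arange(w),np.arange(h))
    m=proj(s,np.stack([x1-v/k,y1-u/k,0*u+z],-1)).astype(np.float32).reshape(h,w,2)
    return cv2.remap(s["pixels"],m[...,0],m[...,1],cv2.INTER_CUBIC)
E
python3 - <<'E'
from plant import r
from h import *
s=r.snapshot("top")
im=rect(s,.078,.75,.25,800,500,1400)
cv2.imwrite("pics/rect.png",im[:,:,::-1])
T=s["cam_to_world"];K=np.array([[s["fx"],0,s["cx"]],[0,s["fy"],s["cy"]],[0,0,1]])
for n,p,z in(("spray",(258,180),.15),("tape",(325,209),.025),("mug",(410,220),.095),("carton",(473,302),.11)):
    a=cv2.undistortPoints(np.array([[p]],float),K,np.array(s["dist_coeffs"]))[0,0]
    d=T[:3,:3]@[*a,1]; print(n,T[:3,3]+d*(z-T[2,3])/d[2])
E
```

```text
spray [0.7151396  0.06377647 0.15      ]
tape [ 0.68326265 -0.05610003  0.025     ]
mug [ 0.64867579 -0.21530969  0.095     ]
carton [ 0.49381545 -0.32621567  0.11      ]
```

View pics/rect.png

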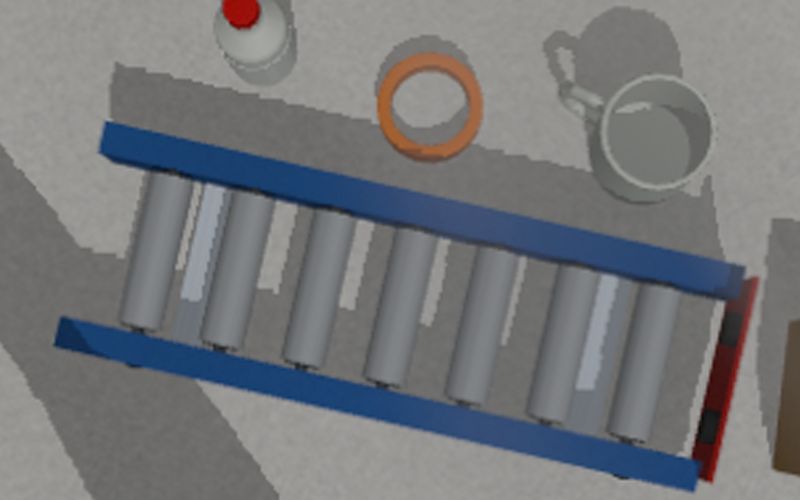

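The rectified view (1400 px/m) shows the middle roller centred at (400,307), the first at (155,250) and the last at (644,362). That puts the run centre at about (0.531, -0.036) with a yaw of -12.8°, so first_top ≈ (0.571, 0.140) and last_top ≈ (0.491, -0.211). I'll approach with closed fingers.

Call:
{"fn": "step_arm", "kwargs": {
  "steps": [
    [-5,-2.5,0,0,0,0,1],
    [-5,-2.5,0,0,0,0,1],
    [-5,-2.5,0,0,0,0,1],
    [-5,-2.5,0,0,0,0,1],
    [-5,-2.5,0,0,0,0,1],
    [-5,-2.5,0,0,0,0,1],
    [-5,-2.5,0,0,0,0,1],
    [-5,-2.5,0,0,0,0,1]
  ],
  "force": 20
}}

```text
clock: 1.15
tool_pos: [0.5398, 0.2224, 0.2556]
eef_rot: [0.209, 0.978, -0.0, -0.0]
contact_force: [0.5, 0.5, -0.4]
opening: 0.116
finger_force: 0.0
```

Call:
{"fn": "step_arm", "kwargs": {
  "steps": [
    [0,0,0,0,0,9.8,1],
    [0,0,0,0,0,9.8,1],
    [0,0,0,0,0,9.8,1],
    [0,0,0,0,0,9.8,1],
    [0,0,0,0,0,9.8,1],
    [0,0,0,0,0,9.8,1],
    [0,0,0,0,0,9.8,1],
    [0,0,0,0,0,9.8,1]
  ]
}}

```text
clock: 2.15
tool_pos: [0.5387, 0.2241, 0.2554]
eef_rot: [0.782, 0.623, -0.0, -0.0]
contact_force: [0.7, 0.6, 0.1]
opening: 0.004
finger_force: 0.0
```

```bash
cat >> h.py <<'E'
from scipy.spatial.transform import Rotation as R
C=np.array([.5307,-.0357]);Y=np.array([.2215,.9752]);X=np.array([Y[1],-Y[0]])
def st(r,goal=None):
    s=r.get_state();p=s["tool_pos"];M=R.from_quat(s["eef_rot"]).as_matrix();d=p[:2]-C
    print("t",round(s["clock"],2),"pos",p.round(4),"tipz",(p+.017*M[:,2]).round(4)[2],"track xy mm",(d@X*1e3).round(1),(d@Y*1e3).round(1),"F",s["contact_force"].round(1),"op",round(s["opening"],3))
    print(" toolx vs run deg",np.degrees(np.arctan2(M[:2,0]@X,M[:2,0]@Y)).round(2),"tilt",np.degrees(np.arccos(-M[2,2])).round(2))
    if goal is not None:
        g=np.array([*(C+goal[0]*X+goal[1]*Y),goal[2]+.017]);print(" go cm",(M.T@(g-p)*100).round(2))
E
python3 - <<'E'
from plant import r
from h import *
st(r,(0,.215,.15))
E
```

```text
t 2.15 pos [0.5387 0.2241 0.2554] tipz 0.2384 track xy mm -49.8 255.1 F [0.7 0.6 0.1] op 0.004
 toolx vs run deg 0.08 tilt 0.04
 go cm [-4.    4.99  8.84]
```

Call:
{"fn": "step_arm", "kwargs": {
  "steps": [
    [-1,1.25,2,0,0,0,1],
    [-1,1.25,2,0,0,0,1],
    [-1,1.25,2,0,0,0,1],
    [-1,1.25,2,0,0,0,1],
    [0,0,2,0,0,0,1],
    [0,0,2,0,0,0,1],
    [0,0,0,0,0,0,1],
    [0,0,0,0,0,0,1]
  ]
}}

```text
clock: 3.15
tool_pos: [0.5796, 0.1738, 0.1359]
eef_rot: [0.78, 0.625, 0.0, 0.0]
contact_force: [0.2, -0.5, 1.3]
opening: 0.007
finger_force: 0.0
```

```bash
python3 - <<'E'
from plant import r
from h import *
st(r,(0,.215,.085))
a=r.snapshot("scene");b=r.snapshot("wrist")
cv2.imwrite("pics/w1.png",np.hstack([cv2.resize(a["pixels"][100:400,150:550],(400,300)),cv2.resize(b["pixels"],(400,300))])[:,:,::-1])
E
```

```text
t 3.15 pos [0.5796 0.1738 0.1359] tipz 0.1189 track xy mm 1.3 215.2 F [ 0.2 -0.5  1.3] op 0.007
 toolx vs run deg -0.21 tilt 0.04
 go cm [-0.01 -0.13  3.39]
```

View pics/w1.png

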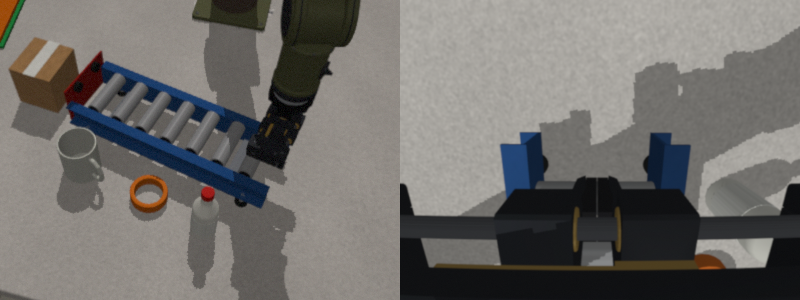

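The left half (scene crop) shows the hand over the open end at about (250,150). The right half (wrist) shows the closed fingers at x≈597, centred between the channels at 522 and 668. I'll descend to just under the tops.

Call:
{"fn": "step_arm", "kwargs": {
  "steps": [
    [0,0,1.5,0,0,0,1],
    [0,0,1.2,0,0,0,1],
    [0,0,0.7,0,0,0,1],
    [0,0,0,0,0,0,1],
    [0,0,0,0,0,0,1]
  ]
}}

```text
clock: 3.88
tool_pos: [0.5792, 0.1741, 0.1018]
eef_rot: [0.78, 0.625, 0.0, 0.0]
contact_force: [-0.3, -0.0, 0.9]
opening: 0.006
finger_force: 0.0
```

```bash
python3 - <<'E'
from plant import r
from h import *
st(r,(0,.215,.0847))
E
```

```text
t 3.88 pos [0.5792 0.1741 0.1018] tipz 0.0848 track xy mm 0.9 215.4 F [-0.3 -0.   0.9] op 0.006
 toolx vs run deg -0.23 tilt 0.02
 go cm [-0.03 -0.09  0.01]
```

Call:
{"fn": "step_arm", "kwargs": {
  "steps": [
    [-0.5,0,0,0,0,0,1],
    [-0.5,0,0,0,0,0,1],
    [-0.5,0,0,0,0,0,1],
    [-0.5,0,0,0,0,0,1],
    [-0.5,0,0,0,0,0,1],
    [-0.5,0,0,0,0,0,1],
    [-0.5,0,0,0,0,0,1]
  ]
}}

```text
clock: 4.75
tool_pos: [0.5716, 0.1403, 0.1033]
eef_rot: [0.78, 0.626, 0.001, -0.0]
contact_force: [-2.3, 0.4, 11.7]
opening: 0.005
finger_force: 5.8
```

```bash
python3 - <<'E'
from plant import r
from h import *
st(r,(0,.15,.0847))
E
```

```text
t 4.75 pos [0.5716 0.1403 0.1033] tipz 0.0863 track xy mm 0.9 180.7 F [-2.3  0.4 11.7] op 0.005
 toolx vs run deg -0.24 tilt 0.1
 go cm [-3.07 -0.1   0.15]
```

The tip rides on the first roller with about 11 N, which is fine. I'll continue.

Call:
{"fn": "step_arm", "kwargs": {
  "steps": [
    [-0.5,0,0,0,0,0,1],
    [-0.5,0,0,0,0,0,1],
    [-0.5,0,0,0,0,0,1],
    [-0.5,0,0,0,0,0,1],
    [-0.5,0,0,0,0,0,1],
    [-0.5,0,0,0,0,0,1],
    [0,0,0,0,0,0,1]
  ]
}}

```text
clock: 5.62
tool_pos: [0.5648, 0.11, 0.1016]
eef_rot: [0.781, 0.625, -0.0, 0.0]
contact_force: [0.3, -0.0, 0.8]
opening: 0.002
finger_force: 0.0
```

```bash
python3 - <<'E'
from plant import r
from h import *
st(r,(0,.15,.0847))
a=r.snapshot("top")
im=rect(a,.078,.75,.25,800,500,1400)
b=r.snapshot("scene")["pixels"][150:300,200:450]
cv2.imwrite("pics/c2.png",np.hstack([cv2.resize(im,(480,300)),cv2.resize(b,(320,300))])[:,:,::-1])
E
```

```text
t 5.62 pos [0.5648 0.11   0.1016] tipz 0.0846 track xy mm 1.0 149.6 F [ 0.3 -0.   0.8] op 0.002
 toolx vs run deg -0.18 tilt 0.02
 go cm [ 0.04 -0.1  -0.01]
```

View pics/c2.png

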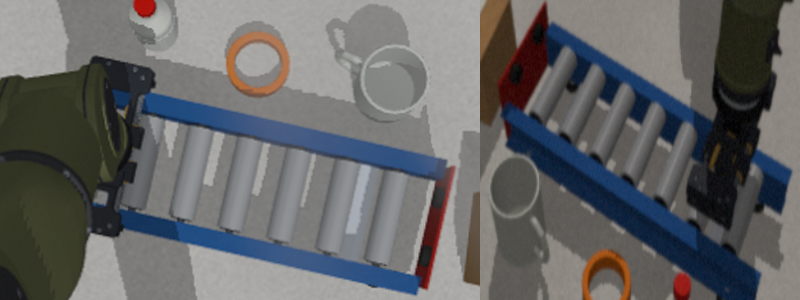

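The run still stands where it was, with the stop at (435,230), and the hand has passed the first roller. I'll sweep the rest.

Call:
{"fn": "step_arm", "kwargs": {
  "steps": [
    [-0.75,0,0,0,0,0,1],
    [-0.75,0,0,0,0,0,1],
    [-0.75,0,0,0,0,0,1],
    [-0.75,0,0,0,0,0,1],
    [-0.75,0,0,0,0,0,1],
    [-0.75,0,0,0,0,0,1],
    [-0.75,0,0,0,0,0,1],
    [-0.75,0,0,0,0,0,1]
  ]
}}

```text
clock: 6.72
tool_pos: [0.5517, 0.0514, 0.1015]
eef_rot: [0.78, 0.625, -0.0, -0.0]
contact_force: [-0.4, -0.3, 0.4]
opening: 0.006
finger_force: 0.0
```

Call:
{"fn": "step_arm", "kwargs": {
  "steps": [
    [-0.75,0,0,0,0,0,1],
    [-0.75,0,0,0,0,0,1],
    [-0.75,0,0,0,0,0,1],
    [-0.75,0,0,0,0,0,1],
    [0,0,0,0,0,0,1]
  ]
}}

```text
clock: 7.35
tool_pos: [0.545, 0.022, 0.1032]
eef_rot: [0.781, 0.625, 0.0, 0.0]
contact_force: [-2.7, 0.7, 14.9]
opening: 0.009
finger_force: 7.3
```

```bash
python3 - <<'E'
from plant import r
from h import *
st(r,(0,.06,.0847))
E
```

```text
t 7.35 pos [0.545  0.022  0.1032] tipz 0.0862 track xy mm 1.2 59.5 F [-2.7  0.7 14.9] op 0.009
 toolx vs run deg -0.18 tilt 0.02
 go cm [ 0.06 -0.12  0.15]
```

Call:
{"fn": "step_arm", "kwargs": {
  "steps": [
    [-0.75,0,-0.02,0,0,0,1],
    [-0.75,0,0,0,0,0,1],
    [-0.75,0,0,0,0,0,1],
    [-0.75,0,0,0,0,0,1],
    [-0.75,0,0,0,0,0,1],
    [-0.75,0,0,0,0,0,1],
    [-0.75,0,0,0,0,0,1],
    [-0.75,0,0,0,0,0,1]
  ]
}}

```text
clock: 8.35
tool_pos: [0.5322, -0.0357, 0.1032]
eef_rot: [0.78, 0.626, 0.0, -0.0]
contact_force: [-3.0, 0.8, 13.6]
opening: 0.006
finger_force: 6.7
```

Call:
{"fn": "step_arm", "kwargs": {
  "steps": [
    [-0.75,0,0,0,0,0,1],
    [-0.75,0,0,0,0,0,1],
    [-0.75,0,0,0,0,0,1],
    [-0.75,0,0,0,0,0,1],
    [0,0,0,0,0,0,1]
  ]
}}

```text
clock: 8.98
tool_pos: [0.5255, -0.066, 0.1017]
eef_rot: [0.781, 0.625, -0.0, 0.0]
contact_force: [-0.0, -0.2, -0.4]
opening: 0.005
finger_force: 0.0
```

```bash
python3 - <<'E'
from plant import r
from h import *
st(r,(0,-.03,.0847))
E
```

```text
t 8.97 pos [ 0.5255 -0.066   0.1017] tipz 0.0847 track xy mm 1.6 -30.7 F [-0.  -0.2 -0.4] op 0.005
 toolx vs run deg -0.15 tilt 0.03
 go cm [ 0.07 -0.16  0.  ]
```

Call:
{"fn": "step_arm", "kwargs": {
  "steps": [
    [-0.75,-0.1,0,0,0,0,1],
    [-0.75,0,0,0,0,0,1],
    [-0.75,0,0,0,0,0,1],
    [-0.75,0,0,0,0,0,1],
    [-0.75,0,0,0,0,0,1],
    [-0.75,0,0,0,0,0,1],
    [-0.75,0,0,0,0,0,1],
    [-0.75,0,0,0,0,0,1]
  ]
}}

```text
clock: 9.98
tool_pos: [0.5116, -0.1239, 0.1017]
eef_rot: [0.78, 0.625, -0.0, -0.0]
contact_force: [1.1, -0.6, 0.3]
opening: 0.003
finger_force: 0.0
```

Call:
{"fn": "step_arm", "kwargs": {
  "steps": [
    [-0.75,0,0,0,0,0,1],
    [-0.75,0,0,0,0,0,1],
    [-0.75,0,0,0,0,0,1],
    [-0.75,0,0,0,0,0,1],
    [-0.75,0,0,0,0,0,1],
    [-0.75,0,0,0,0,0,1],
    [-0.75,0,0,0,0,0,1],
    [-0.75,0,0,0,0,0,1]
  ]
}}

```text
clock: 10.98
tool_pos: [0.4985, -0.1824, 0.1017]
eef_rot: [0.78, 0.625, -0.0, -0.0]
contact_force: [0.1, -0.4, -0.8]
opening: 0.007
finger_force: 0.0
```

```bash
python3 - <<'E'
from plant import r
from h import *
st(r,(0,-.203,.0847))
E
```

```text
t 10.97 pos [ 0.4985 -0.1824  0.1017] tipz 0.0847 track xy mm 1.1 -150.2 F [ 0.1 -0.4 -0.8] op 0.007
 toolx vs run deg -0.23 tilt 0.02
 go cm [-5.28 -0.13 -0.01]
```

Call:
{"fn": "step_arm", "kwargs": {
  "steps": [
    [-0.7,0,0,0,0,0,1],
    [-0.7,0,0,0,0,0,1],
    [-0.7,0,0,0,0,0,1],
    [-0.7,0,0,0,0,0,1],
    [-0.7,0,0,0,0,0,1],
    [-0.7,0,0,0,0,0,1],
    [-0.7,0,0,0,0,0,1],
    [0,0,0,0,0,0,1]
  ]
}}

```text
clock: 11.98
tool_pos: [0.4878, -0.2305, 0.1017]
eef_rot: [0.781, 0.625, -0.0, 0.0]
contact_force: [0.4, 0.2, 1.1]
opening: 0.006
finger_force: 0.0
```

Call:
{"fn": "step_arm", "kwargs": {
  "steps": [
    [0,0,-1,0,0,0,1],
    [0,0,-2,0,0,0,1],
    [0,0,-3,0,0,0,1],
    [0,0,-3,0,0,0,1],
    [0,0,-3,0,0,0,1],
    [0,0,-3,0,0,0,1],
    [0,0,0,0,0,0,1],
    [0,0,0,0,0,0,1]
  ]
}}

```text
clock: 12.98
tool_pos: [0.4876, -0.2293, 0.2515]
eef_rot: [0.78, 0.626, -0.0, -0.001]
contact_force: [0.2, 0.8, -0.4]
opening: 0.008
finger_force: 0.0
```

```bash
python3 - <<'E'
from plant import r
from h import *
st(r)
a=r.snapshot("top")
im=rect(a,.078,.75,.25,800,500,1400)
b=r.snapshot("scene")["pixels"][130:330,150:450]
cv2.imwrite("pics/c3.png",np.hstack([cv2.resize(im,(400,250)),cv2.resize(b,(375,250))])[:,:,::-1])
E
```

```text
t 12.97 pos [ 0.4876 -0.2293  0.2515] tipz 0.2345 track xy mm 0.8 -198.3 F [ 0.2  0.8 -0.4] op 0.008
 toolx vs run deg -0.26 tilt 0.06
```

View pics/c3.png

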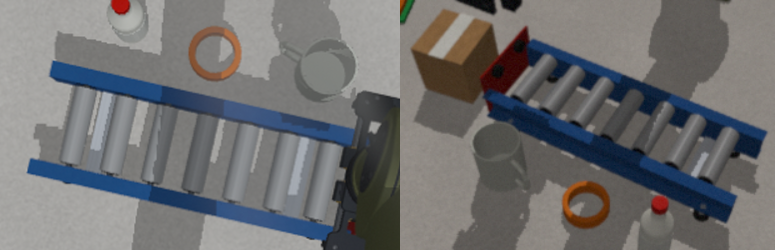

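The run stands unmoved, with its left end at (52,62)–(28,172) in the half-scale view. The bystanders are in place and the hand is well clear.

```bash
python3 -c "
from plant import r
print(r.finish_job())"
```

```text
the job is handed in; nothing more can be done
None
```

I ran the closed fingertips over all seven rollers from the open end to the stop, about 1.2 mm below the tops, and handed the job in at about 13 s with the hand clear; force readings peaked at about 15 N and the run and bystanders looked unmoved, but the plain rollers don't show rotation in the images, so their turning is inferred from the contact and not seen.

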